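# Eject a separation column and put it away

### The arm

A 7-joint arm with a two-finger parallel gripper is mounted at the origin on a cart in front of the work surface, level with it; the furniture and walls round the work are solid. World frame = base frame: x ahead of the robot, y to its left, z up, the work surface at z = 0. Lengths are in m, angles in rad, forces in N, time in s.
With the tool pointing down it reaches from about 0.35 to 0.9 m from the base axis. Payload 8.1 kg.
Tool frame: the origin (TCP) lies on the centre line of the jaws, within the pads' length; the fingertips stand 19 mm ahead of it and the grasp point (between the pads) is the TCP (arm.tip_reach is the distance from the TCP to the fingertips, in m); z points along the fingers, y is the line along which they close (so a half turn about z gives the same grasp; the last joint's range is limited). The gripper opens to 92 mm and grips with 3 to 60 N. Pads are 19 mm wide; open, the fingers measure 130 mm over their backs; the gripper's body (75 mm by 190 mm) begins 47 mm behind the grasp point.
Start: joints at [-1.438, 0.434, 0.025, 1.573, -0.012, 1.134, -0.075], TCP at [0.146, 0.608, 0.246] pointing down, gripper open.
Joint ranges: [-2.62, 2.62], [-0.44, 2.09], [-1.27, 1.32], [0.08, 2.57], [-1.32, 4.46], [0.12, 2], [-2.74, 2.74]. Speed limits (rad/s): [2.22, 2.22, 3.01, 3.01, 3.14, 3.14, 3.14].

### API

Orientations are given as a rotation vector (axis times angle).
In Python, from cell import arm gives the robot as it stands.
- The arm moves only by the tool arm_command, never from a script. Its argument "targets" is a list that holds one entry, the list of rows, each a list of 6 numbers: the shift along the tool's x, y, z in m, then the turn, a rotation vector about the tool's x, y, z in rad. A call has 1 to 10 rows; each row shifts and turns the commanded pose from where the row before left it, along the tool's axes as they then stand; what a row does not reach is not made up. A row lasts 1/8 s, in which the tool goes at most 62.5 mm and 10.7 degrees, less where a joint would pass 70% of its speed; a pose out of reach is approached as far as the arm can. A call with a gripper value outside its range is refused whole. "jaw" is the finger opening in m, from 0 to 0.0918, set as the call begins (left out, the last holds). The fingers move at their own pace and stop on an object; "newtons" is the grip in N (left out, the last holds). Time passes only in rows, so rows that do not move let the fingers close. It gives the time, the measured TCP pose, the force, the opening and the grip force at its end, in the units of the state.
- arm.observe(): the state, without advancing time (a new reading comes with each control period).
- arm.get_image(name): name is "scene" or "top" or "wrist"; returns a dict with "pixels" (420x560x3 uint8, red, green, blue), "z_map" (420x560 float32, m along the optical axis (not along the pixel's ray), 0 where there is no reading), "fx", "fy", "cx", "cy" (pixels), "dist" ([k1, k2, p1, p2, k3] as OpenCV has them; the pictures are not rectified), "xyz" and "rotation" of the camera in the world; the wrist camera has in their place "T_tool_cam" (4x4, takes a point from camera to tool coordinates, whose origin is the TCP and whose axes are the flange's). Camera axes: x right, y down, z forward; pixel columns grow to the right and rows downward; lengths in m; the calibration is good to about 2 mm. A picture is of the moment at which its call begins: read the wrist's pose just before it.
- arm.sign_off(): hands the job in; it is judged then, once.
The state is a dict: "clock": time; "joints": joint angles; "dq": joint speeds; "joint_efforts": joint torques, N m; "position": TCP position; "ee_rot": TCP orientation; "force": force on the tool from outside, world axes, zero at the start; "ft_torque": the same for the moment, N m; "width": opening from 0.0 (shut) to 1.0 (fully open); "gripper_force": force on a finger pad.
Only numpy, scipy, OpenCV 4.12 (cv2) and the standard library are available. Lean on these libraries where they do the work, as an engineer would, in place of code of your own. Each camera call takes 0.05 s, during which the arm holds its last target. There are 200 camera calls.

### The job

Press the orange ejector paddle of the column cradle fully down so that the steel column rises from its pocket. Then lift the column out, set it down gently, lengthwise, in the two white saddles of the open drawer, let go of it and push the drawer fully shut. Leave the amber bottle, the timer and the tape roll where they are.

Things in the scene. Friction and masses are not known exactly. Their poses are not given: they have to be found in the camera images.
- column_center (a point): Centre (half-way up and along) of the loose steel column, a straight bar with red end plugs: 202 mm long along its y; grip section 14 mm wide (x), 12 mm high (z) over the middle 178 mm; about 0.16 kg. z up. At first it lies in the cradle's pocket, its top 2 mm below the bed, so that fingers cannot get beside it; ejected, its centre stands 34 mm above the bench.
- cradle: Fixed blue cradle, 64 x 228 mm, pocket along its y; origin on the bench under the pocket's centre, z up, x away from the paddle. Pocket 17 x 212 mm. Bed beside it: top 26 mm above the bench, to 30 mm either side of the centre line. Cheeks at each end (78 to 114 mm off centre along y), 44 mm above the bench, guide the rising column; the 156 mm between them is open for fingers.
- paddle_press (a point): Point to press: on top of the orange paddle (50 mm wide along y, 64 mm long), on its centre line, 14 mm from its free edge. The paddle stands out from the cradle's -x side, hinged along the cradle's y 36.5 mm from the pocket's centre line, 20 mm above the bench, 50 mm from this point. At rest it slopes up 0.45 rad, this point 44 mm above the bench; fully down about 20 mm. Axes turn with it.
- ejector (a joint): Paddle angle: 0 at rest (up), 0.5 rad against its stop (fully down). It lifts two white pads under the column straight up, 32 mm per rad, 16 mm in all. A friction hinge: about 3 to 5 N at paddle_press moves it, there is no spring; paddle and column stay where they are left.
- storage: Fixed white storage unit, 125 mm deep (x), 262 mm wide (y), 54 mm high; origin on the bench under the middle of its front face, x into the unit, z up. Its single drawer slides out to -x.
- drawer (a joint): How far the drawer is out: 0 fully shut, at most 0.12 m; starts 0.10 to 0.12 m out. About 2 N pushes it, it stays where it is left. Inside, it runs from 51 mm before drawer_rest to 55 mm behind it (x) and 122 mm to either side (y). Front panel 50 mm high, other walls 34 mm, floor 10 mm above the bench.
- drawer_rest (a point): Where the column's centre shall lie in the drawer: midway between the two white saddles, 26 mm above the bench. Axes as the storage unit's; the column lies along y. Saddles centred 66 mm to either side along y, each 16 mm thick (y), flat seat 20 mm above the bench and 24 mm wide (x) between lips that rise to 32 mm; fingers have room between the saddles. Moves with the drawer.
- drawer_pull (a point): Middle of the outer face of the drawer's steel bar pull (90 mm wide along y, 12 mm high, its middle 30 mm above the bench, 11 mm in front of the grey front panel); push here towards the storage unit's +x. Moves with the drawer; axes as the storage unit's.
- bottle: Amber bottle with black cap, 56 mm across, 109 mm tall, loose, a bystander; origin at the centre of its underside.
- timer: Grey bench timer, 24 x 62 x 60 mm, standing loose, a bystander; origin at the centre of its underside.
- tape: Roll of clear tape, 72 mm across, 19 mm high, lying loose, a bystander; origin at the centre of its underside.
- pc_tower: Black PC tower, fixed, 420 mm high, 378 mm deep (x), 184 mm wide (y); origin at the centre of its underside, axes as the world's. It stands between the storage unit and the cradle, its front 184 to 189 mm to -x of its origin: carry things past in front of it, nearer the robot.

How it is judged:
On the way, in this order (a step that is already met when the one before it is completed fails the run):
1. the paddle is pressed fully down and the column stands raised in the cradle (value of joint ejector above 0.44 rad and z of column_center in the frame of cradle between 0.031 and 0.038 m and contact force between column and the fingers below 0.2 N), for 0.2 s.
2. the column lies in both saddles of the drawer, let go, with the drawer still out (x of column_center in the frame of drawer_rest between -0.007 and 0.007 m and y of column_center in the frame of drawer_rest between -0.02 and 0.02 m and z of column_center in the frame of drawer_rest between -0.003 and 0.003 m and contact force between column and the fingers below 0.2 N and value of joint drawer above 0.06 m), for 0.2 s.
At the end, for the whole second after the job is handed in: The drawer is shut to within 5 mm; the column lies at rest in both saddles: within 8 mm across and 3 mm in height of its resting place, within 22 mm lengthwise, along the saddles to 0.12 rad (value of joint drawer below 0.005 m and x of column_center in the frame of drawer_rest between -0.008 and 0.008 m and y of column_center in the frame of drawer_rest between -0.022 and 0.022 m and z of column_center in the frame of drawer_rest between -0.003 and 0.003 m and angle between the y axis of column_center and the y axis of drawer_rest, either way round below 0.12 rad and linear speed of column below 0.02 m/s); the robot touches nothing.
It fails at once if the column is dropped (falls free at over 0.55 m/s, about 16 mm of fall) (contact force between column and the fingers below 0.1 N and linear speed of column above 0.55 m/s).
It fails at once if a bystander is moved by more than 30 mm (distance of any of bottle, timer, tape from where it was at the start of the episode above 0.03 m).
It also fails if it takes over 72 s, if anything falls off the work surface, if the arm or the gripper's body presses on something with over 40 N, if the wrist force passes 120 N, or if a joint passes its speed limit or range.

## Working session

There is one attempt and no reset: what is moved stays moved. The work goes in short steps, Python scripts to look and compute and a tool call to move; the robot and the scene stay as the last step left them, time stands still between calls to the robot, and variables do not carry over. Pictures are saved under pics/ and viewed, at most 10 in all, crops included, and the job is handed in when it is done.

Besides the shell and the picture viewer there is one more tool, called after "Emit:" as name(argument=value, ...), one argument or row to a line, values as JSON. arm_command: Moves the arm, as the interface text tells. Its arguments: {"type":"object","properties":{"targets":{"type":"array","items":{"type":"array","items":{"type":"array","items":{"type":"number"}}}},"jaw":{"type":"number"},"newtons":{"type":"number"}},"required":["targets"]}

```bash
mkdir -p pics; cat > h.py <<'E'
import numpy as np, cv2, pickle
from scipy.spatial.transform import Rotation as R
from cell import arm
def cam(name):
    s=arm.observe(); im=arm.get_image(name)
    if name=="wrist":
        T=np.eye(4);T[:3,:3]=R.from_rotvec(s["ee_rot"]).as_matrix();T[:3,3]=s["position"]
        T=T@np.array(im["T_tool_cam"]); im["R"],im["t"]=T[:3,:3],T[:3,3]
    else:
        r=np.array(im["rotation"]); im["R"]=r if r.shape==(3,3) else R.from_rotvec(r).as_matrix(); im["t"]=np.array(im["xyz"])
    return im
def cloud(im):
    K=np.array([[im["fx"],0,im["cx"]],[0,im["fy"],im["cy"]],[0,0,1]])
    h,w=im["z_map"].shape; v,u=np.mgrid[:h,:w]
    n=cv2.undistortPoints(np.stack([u,v],-1).reshape(-1,1,2).astype(float),K,np.array(im["dist"],float)).reshape(h,w,2)
    d=np.dstack([n,np.ones((h,w))]); im["ray"]=d@im["R"].T
    return im["ray"]*im["z_map"][...,None]+im["t"]
def save(im,f): cv2.imwrite("pics/"+f,im["pixels"][...,::-1])
E
python3 - <<'E'
from h import *
s=arm.observe();print(s)
a=cam("scene");b=cam("top");print(a["t"],b["t"],np.shape(a["rotation"]))
save(a,"scene0.png");save(b,"top0.png")
E
```

```text
{'clock': 0.0, 'joints': array([-1.437626  ,  0.43523974,  0.02494177,  1.57408896, -0.01164082,
        1.13400875, -0.07508915]), 'dq': array([-0.00012376,  0.00074582,  0.00010655,  0.00036724, -0.00049006,
        0.00046785,  0.00172346]), 'joint_efforts': array([-3.93989612e-04, -6.67871261e+01,  9.84526277e-01, -3.14455390e+01,
       -6.07515872e-02,  4.29913437e-02,  1.66716259e-04]), 'position': array([0.14590498, 0.60723214, 0.24493732]), 'ee_rot': array([-3.69553546e-01, -3.11968630e+00,  2.50915824e-03]), 'force': array([ 0.61193603, -0.35683777, -0.30666099]), 'ft_torque': array([ 0.0378171 ,  0.02861456, -0.0059973 ]), 'gripper_force': 0.0, 'width': 0.999404649647932}
[-0.09438057 -1.72075463  0.89661064] [ 0.38070711 -0.02774913  1.2569139 ] (3,)
```

View pics/scene0.png

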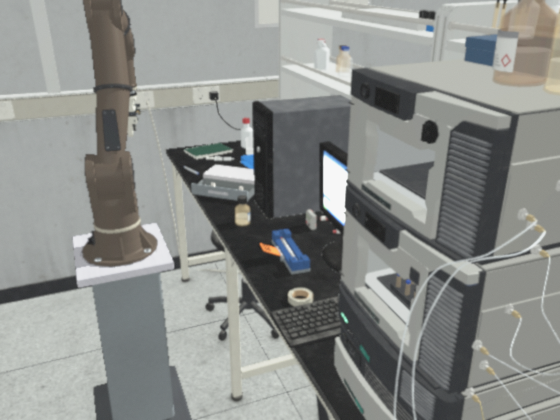

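View pics/top0.png

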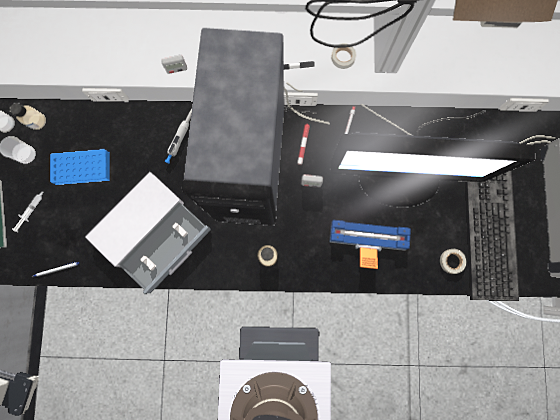

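Top view: cradle at (370,235), orange paddle (369,258), column between the cheeks, storage unit turned about 40° at (150,230) with saddles at (148,263) and (180,229), bottle (267,255), timer (312,181), tape (453,261). Now I'll measure these.

```bash
cat > m.py <<'E'
from h import *
b=cam("top");P=cloud(b);hsv=cv2.cvtColor(b["pixels"],cv2.COLOR_RGB2HSV)
def roi(m,x0,x1,y0,y1):
    o=np.zeros_like(m);o[y0:y1,x0:x1]=m[y0:y1,x0:x1];return o>0
def rep(n,m):
    p=P[m&(b["z_map"]>0)]; print(n,len(p),"med",np.median(p,0).round(4),"lo",np.percentile(p,2,0).round(3),"hi",np.percentile(p,98,0).round(3));return p
def rect(m,z):
    # border of mask on plane z
    t=(z-b["t"][2])/b["ray"][...,2]; q=(b["ray"]*t[...,None]+b["t"])[m][:,:2]
    c,wh,a=cv2.minAreaRect((q*1000).astype(np.float32)); print("  rect",np.round(c,1),np.round(wh,1),round(a,2)); return q
blue=roi(cv2.inRange(hsv,(100,110,60),(130,255,255)),320,420,210,260)
p=rep("blue",blue);rect(blue,.026);hi=blue&(P[...,2]>.038);rep("cheeks",hi);rect(hi,.044)
org=roi(cv2.inRange(hsv,(5,130,120),(22,255,255)),340,400,235,285);rep("paddle",org);rect(org,.035)
red=roi(cv2.inRange(hsv,(0,90,60),(6,255,255))|cv2.inRange(hsv,(172,90,60),(180,255,255)),320,420,210,260)
if red.sum():
    n,l,st,c=cv2.connectedComponentsWithStats(red.astype(np.uint8))
    for i in range(1,n):
        u,v=c[i].round().astype(int); print("red",st[i,4],(u,v),P[v,u].round(4))
# storage roof
st=roi((P[...,2]>.048)*1,70,215,165,300)&(P[...,2]<.062);
n,l,s,c=cv2.connectedComponentsWithStats(st.astype(np.uint8))
for i in range(1,n):
    if s[i,4]>60: print("comp",s[i],c[i]);rep("storage",l==i);rect(l==i,.054)
dr=roi((P[...,2]>.026)*1,100,230,165,300)&(P[...,2]<.046)
n,l,s,c=cv2.connectedComponentsWithStats(dr.astype(np.uint8))
for i in range(1,n):
    if s[i,4]>20: print("dcomp",s[i],c[i]);rep("d",l==i);rect(l==i,.034)
wh=roi(cv2.inRange(hsv,(0,0,190),(180,40,255)),130,200,215,280)&(P[...,2]<.045)
n,l,s,c=cv2.connectedComponentsWithStats(wh.astype(np.uint8))
for i in range(1,n):
    if s[i,4]>20: print("saddle",s[i],c[i]);rep("s",l==i);rect(l==i,.03)
for nm,x0,x1,y0,y1 in (("bottle",250,285,235,275),("timer",298,330,168,195),("tape",435,470,240,280)):
    rep(nm,roi((P[...,2]>.012)*1,x0,x1,y0,y1))
big=cv2.resize(b["pixels"][160:300,80:480],None,fx=2,fy=2,interpolation=cv2.INTER_CUBIC);cv2.imwrite("pics/top_c.png",big[...,::-1])
E
python3 m.py
```

```text
blue 1228 med [ 0.5238 -0.2764  0.027 ] lo [ 0.486 -0.382 -0.001] hi [ 0.557 -0.159  0.047]
  rect [ 523.1 -273.3] [232.8  65.3] 84.67
cheeks 367 med [ 0.519  -0.3479  0.0432] lo [ 0.484 -0.383  0.039] hi [ 0.557 -0.158  0.049]
  rect [ 519.6 -270.5] [227.7  59.8] 85.0
paddle 328 med [ 0.4513 -0.266   0.0382] lo [ 0.425 -0.289  0.022] hi [ 0.481 -0.24   0.052]
  rect [ 451.8 -265.5] [49.5 57.4] 89.67
red 9 (np.int64(337), np.int64(231)) [ 0.5298 -0.1752  0.0232]
red 8 (np.int64(402), np.int64(238)) [ 0.5131 -0.3676  0.0225]
comp [  86  172   94   94 3792] [132.31091772 218.26714135]
storage 3792 med [0.5508 0.4209 0.0535] lo [0.438 0.313 0.049] hi [0.665 0.527 0.058]
  rect [550.6 420.4] [126.6 261.8] 48.47
comp [143 255  38  39 141] [160.07801418 274.82269504]
storage 141 med [0.3871 0.333  0.0501] lo [0.342 0.28  0.048] hi [0.445 0.374 0.054]
  rect [393.9 324.4] [ 10.2 144.6] 47.25
dcomp [100 165   7  14  67] [103.17910448 171.1641791 ]
d 67 med [0.6949 0.5276 0.0314] lo [0.674 0.521 0.027] hi [0.714 0.539 0.035]
  rect [693.2 527.6] [41.1 18.1] 5.19
dcomp [116 199  89  90 269] [1
[... 236 characters left out ...]
o [0.344 0.205 0.027] hi [0.525 0.365 0.046]
  rect [430.3 284.1] [ 20.8 258.6] 47.26
saddle [173 223  15  13  79] [179.49367089 228.97468354]
s 79 med [0.5265 0.2909 0.0205] lo [0.509 0.272 0.01 ] hi [0.545 0.309 0.034]
  rect [523.6 288.1] [46.8 16.4] 47.15
saddle [141 256  15  14  86] [148.01162791 262.1744186 ]
s 86 med [0.4269 0.3763 0.0199] lo [0.409 0.358 0.007] hi [0.445 0.398 0.035]
  rect [426.  374.6] [46.3 18. ] 47.91
bottle 322 med [0.449  0.0253 0.0711] lo [0.425 0.002 0.035] hi [0.475 0.05  0.112]
timer 218 med [ 0.6722 -0.0977  0.0569] lo [ 0.665 -0.127  0.016] hi [ 0.689 -0.069  0.064]
tape 310 med [ 0.4492 -0.5236  0.018 ] lo [ 0.417 -0.569  0.013] hi [ 0.5   -0.485  0.023]
```

View pics/top_c.png

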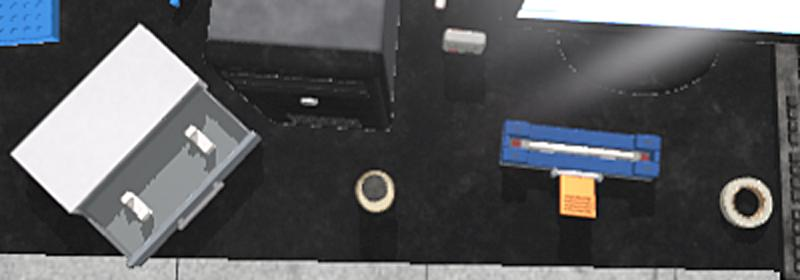

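Emit:
arm_command(
  targets=[
    [[0, -0.05, 0, 0, 0, 0], [0, -0.05, 0, 0, 0, 0], [0, -0.05, 0, 0, 0, 0], [0, -0.05, 0, 0, 0, 0], [-0.05, -0.003, 0, 0, 0, 0.12], [-0.05, -0.003, 0, 0, 0, 0.12], [-0.05, -0.003, 0, 0, 0, 0.12], [-0.05, -0.003, 0, 0, 0, 0.12], [-0.05, -0.003, 0, 0, 0, 0.12], [-0.05, -0.003, 0, 0, 0, 0.12]],
  ],
  jaw=0,
)

```text
clock: 1.4
position: [0.344, 0.2469, 0.2458]
ee_rot: [1.451, 2.786, 0.001]
force: [0.7, 0.6, -0.5]
width: 0.006
gripper_force: 0.0
```

Emit:
arm_command(
  targets=[
    [[-0.05, -0.003, 0, 0, 0, 0.12], [-0.05, -0.003, 0, 0, 0, 0.12], [-0.05, -0.003, 0, 0, 0, 0.12], [-0.05, -0.003, 0, 0, 0, 0.12], [-0.05, -0.003, 0, 0, 0, 0.12], [-0.05, -0.003, 0, 0, 0, 0.12], [-0.05, -0.003, 0, 0, 0, 0.12], [-0.05, -0.003, 0, 0, 0, 0.12], [-0.05, -0.003, 0, 0, 0, 0.12], [0, 0, 0, 0, 0, 0]],
  ],
)

```text
clock: 2.65
position: [0.3733, -0.1831, 0.2458]
ee_rot: [2.68, 1.639, 0.0]
force: [0.9, 1.2, -0.1]
width: 0.001
gripper_force: 0.0
```

```bash
cat >> h.py <<'E'
def go(x,y,z,yaw,r=None):
    "remaining shift (tool axes at present) and turn about tool z to bring tool y to angle yaw (deg)"
    s=arm.observe();M=R.from_rotvec(s["ee_rot"]).as_matrix()
    c=np.degrees(np.arctan2(M[1,1],M[0,1])); d=np.radians((c-yaw+180)%360-180)
    w=np.array([x,y,z])-s["position"]
    a=np.radians(yaw);N=np.array([[-np.sin(a),np.cos(a),0],[np.cos(a),np.sin(a),0],[0,0,-1]])
    print("yaw",c.round(2),"tilt",np.degrees(np.arccos(-M[2,2])).round(2),"shift now",(M.T@w).round(4),"turn z",d.round(4),"shift after turn",(N@w).round(4))
E
python3 -c "
from h import *
go(.43,-.265,.25,-5)"
```

```text
yaw -27.08 tilt 0.01 shift now [-0.0471  0.0878 -0.0041] turn z -0.3854 shift after turn [-0.0766  0.0636 -0.0042]
```

Emit:
arm_command(
  targets=[
    [[0, 0, 0, 0, 0, -0.13], [0, 0, 0, 0, 0, -0.13], [0, 0, 0, 0, 0, -0.125], [-0.038, 0.032, 0, 0, 0, 0], [-0.038, 0.032, 0, 0, 0, 0], [0, 0, 0, 0, 0, 0], [0, 0, 0, 0, 0, 0]],
  ],
)

```text
clock: 3.52
position: [0.4326, -0.2602, 0.2451]
ee_rot: [-2.307, -2.131, 0.001]
force: [-0.2, 0.1, -0.7]
width: 0.003
gripper_force: 0.0
```

```bash
python3 - <<'E'
from h import *
w=cam("wrist");save(w,"w1.png");P=cloud(w);print(w["t"])
hsv=cv2.cvtColor(w["pixels"],cv2.COLOR_RGB2HSV)
o=cv2.inRange(hsv,(5,130,120),(22,255,255))>0
p=P[o&(w["z_map"]>0)&(P[...,2]<.07)]
if len(p): print("paddle",len(p),p.min(0),p.max(0),cv2.minAreaRect((p[:,:2]*1000).astype(np.float32)))
bl=cv2.inRange(hsv,(100,110,60),(130,255,255))>0
p=P[bl&(w["z_map"]>0)&(P[...,2]>.02)&(P[...,2]<.06)]
if len(p): print("blue",len(p),p.min(0),p.max(0),cv2.minAreaRect((p[:,:2]*1000).astype(np.float32)))
E
```

```text
[ 0.43950943 -0.17621616  0.38357656]
paddle 1944 [ 0.4182307  -0.30263298 -0.00254864] [ 0.48394642 -0.23614575  0.05254592] ((451.13525390625, -271.3607482910156), (67.07830047607422, 60.67842483520508), 84.9565658569336)
blue 6739 [ 0.48177194 -0.37566247  0.02004675] [ 0.55974063 -0.15331063  0.04582472] ((521.2598266601562, -265.05523681640625), (220.54632568359375, 60.55293655395508), 84.9314193725586)
```

View pics/w1.png

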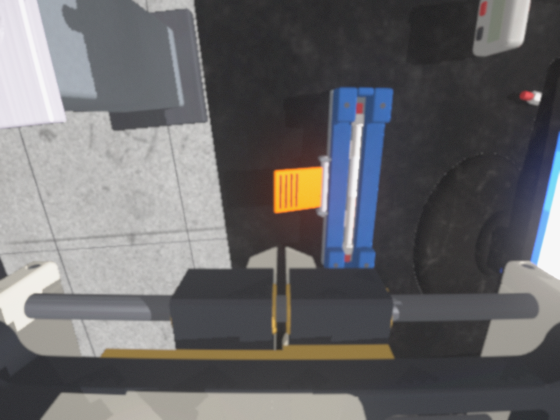

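```bash
python3 -c "
from h import *
go(.436,-.264,.085,-5)"
```

```text
yaw -4.52 tilt 0.08 shift now [-0.0041  0.004   0.1603] turn z 0.0085 shift after turn [-0.0039  0.0039  0.1603]
```

Emit:
arm_command(
  targets=[
    [[-0.004, 0.004, 0.04, 0, 0, 0.008], [0, 0, 0.04, 0, 0, 0], [0, 0, 0.04, 0, 0, 0], [0, 0, 0.04, 0, 0, 0], [0, 0, 0.01, 0, 0, 0], [0, 0, 0.006, 0, 0, 0], [0, 0, 0.006, 0, 0, 0], [0, 0, 0.006, 0, 0, 0], [0, 0, 0.006, 0, 0, 0], [0, 0, 0.006, 0, 0, 0]],
  ],
  jaw=0,
)

```text
clock: 4.82
position: [0.4361, -0.2654, 0.0455]
ee_rot: [-2.317, -2.121, 0.0]
force: [-3.7, 0.3, 4.6]
width: 0.007
gripper_force: 2.2
```

Emit:
arm_command(
  targets=[
    [[0, 0, 0.003, 0, 0, 0], [0, 0, 0.003, 0, 0, 0], [0, 0, 0, 0, 0, 0]],
  ],
)

```text
clock: 5.2
position: [0.4361, -0.2653, 0.0395]
ee_rot: [-2.317, -2.121, 0.0]
force: [-1.8, -0.3, 1.7]
width: 0.004
gripper_force: 1.2
```

Emit:
arm_command(
  targets=[
    [[0, 0, 0.002, 0, 0, 0], [0, 0, 0.002, 0, 0, 0], [0, 0, 0, 0, 0, 0]],
  ],
)

```text
clock: 5.58
position: [0.4363, -0.2656, 0.0381]
ee_rot: [2.318, 2.12, 0.004]
force: [-13.1, 6.6, 50.2]
width: 0.001
gripper_force: 24.9
```

Emit:
arm_command(
  targets=[
    [[0, 0, -0.01, 0, 0, 0], [0, 0, -0.05, 0, 0, 0], [0, 0, -0.05, 0, 0, 0], [0, 0, -0.05, 0, 0, 0], [0, 0, 0, 0, 0, 0], [0, 0, 0, 0, 0, 0]],
  ],
  jaw=0.05,
)

```text
clock: 6.32
position: [0.4368, -0.2647, 0.1954]
ee_rot: [2.316, 2.123, 0.001]
force: [0.0, 0.6, 0.5]
width: 0.535
gripper_force: 0.0
```

```bash
cat > m2.py <<'E'
from h import *
import sys
w=cam(sys.argv[1]);P=cloud(w);hsv=cv2.cvtColor(w["pixels"],cv2.COLOR_RGB2HSV)
ok=(w["z_map"]>0)&(abs(P[...,0]-.5205)<.05)&(abs(P[...,1]+.271)<.11)
# column: unsaturated bright between the cheeks, near the centre line
a=np.radians(85);d=(P[...,:2]-[.5205,-.271])@np.array([np.sin(a),-np.cos(a)])
m=ok&(abs(d)<.015)&(hsv[...,1]<70)&(hsv[...,2]>90)&(P[...,2]>.015)
p=P[m];print(len(p),"z",np.percentile(p[:,2],[5,50,95]).round(4),"mean",p.mean(0).round(4),"rect",cv2.minAreaRect((p[:,:2]*1000).astype(np.float32)))
red=ok&((hsv[...,0]<5)|(hsv[...,0]>172))&(hsv[...,1]>100)&(hsv[...,2]>60)
n,l,s,c=cv2.connectedComponentsWithStats(red.astype(np.uint8))
for i in range(1,n):
    if s[i,4]>4: print("red",s[i,4],c[i].round(1),np.median(P[l==i],0).round(4))
E
python3 m2.py top;python3 m2.py wrist; python3 -c "
from h import *
go(.5205,-.271,.13,-5)"
```

```text
223 z [0.0187 0.0372 0.2838] mean [ 0.5241 -0.2468  0.0717] rect ((522.9784545898438, -267.4598388671875), (167.93235778808594, 17.107276916503906), 86.10091400146484)
red 11 [338.4 230.9] [ 0.5282 -0.1761  0.0364]
7359 z [0.0272 0.2508 0.2621] mean [ 0.5177 -0.251   0.194 ] rect ((519.1102905273438, -257.83563232421875), (182.8495635986328, 25.235898971557617), 84.58523559570312)
red 107 [370.5 100.5] [ 0.528  -0.1751  0.0373]
yaw -5.02 tilt 0.09 shift now [0.0011 0.0847 0.0645] turn z -0.0004 shift after turn [0.0011 0.0846 0.0647]
```

Emit:
arm_command(
  targets=[
    [[0, 0.043, 0, 0, 0, 0], [0, 0.042, 0, 0, 0, 0], [0, 0, 0.045, 0, 0, 0], [0, 0, 0.045, 0, 0, 0], [0, 0, 0.03, 0, 0, 0], [0, 0, 0.015, 0, 0, 0], [0, 0, 0.008, 0, 0, 0], [0, 0, 0.003, 0, 0, 0], [0, 0, 0.0, 0, 0, 0]],
  ],
  jaw=0.036,
)

```text
clock: 7.55
position: [0.5215, -0.273, 0.0504]
ee_rot: [2.316, 2.121, 0.001]
force: [-0.9, -0.0, -0.3]
width: 0.392
gripper_force: 0.0
```

Emit:
arm_command(
  targets=[
    [[0, 0, 0.003, 0, 0, 0], [0, 0, 0, 0, 0, 0]],
  ],
)

```text
clock: 7.8
position: [0.5212, -0.2727, 0.0469]
ee_rot: [2.317, 2.121, 0.001]
force: [0.6, 0.5, 0.5]
width: 0.394
gripper_force: 0.0
```

Emit:
arm_command(
  targets=[
    [[0, 0, 0, 0, 0, 0], [0, 0, 0, 0, 0, 0], [0, 0, 0, 0, 0, 0], [0, 0, 0, 0, 0, 0]],
  ],
  jaw=0,
  newtons=30,
)

```text
clock: 8.3
position: [0.5211, -0.2728, 0.0468]
ee_rot: [2.317, 2.121, 0.0]
force: [-0.1, 0.4, 0.8]
width: 0.148
gripper_force: 30.0
```

Emit:
arm_command(
  targets=[
    [[0, 0, -0.01, 0, 0, 0], [0, 0, -0.015, 0, 0, 0], [0, 0, -0.03, 0, 0, 0], [0, 0, -0.05, 0, 0, 0], [0, 0, -0.05, 0, 0, 0], [0, 0, -0.05, 0, 0, 0], [0, 0, 0, 0, 0, 0]],
  ],
)

```text
clock: 9.18
position: [0.5224, -0.2745, 0.2565]
ee_rot: [2.313, 2.116, 0.005]
force: [0.1, -0.6, -2.0]
width: 0.153
gripper_force: 30.0
```

```bash
python3 - <<'E'
from h import *
w=cam("wrist");save(w,"w2.png");print(arm.observe()["width"]*.0918, arm.observe()["force"])
P=cloud(w);hsv=cv2.cvtColor(w["pixels"],cv2.COLOR_RGB2HSV)
red=((hsv[...,0]<5)|(hsv[...,0]>172))&(hsv[...,1]>100)&(hsv[...,2]>60)&(P[...,2]>.1)
n,l,s,c=cv2.connectedComponentsWithStats(red.astype(np.uint8))
for i in range(1,n):
    if s[i,4]>10: print("red",s[i],c[i].round(1),np.median(P[l==i],0).round(4))
go(.36,-.22,.25,-30)
E
```

```text
0.013932563154012234 [-0.7961104  -0.67768829 -2.06123306]
red [271  71  19  27 483] [280.3  84.1] [ 0.5308 -0.1772  0.2469]
yaw -5.06 tilt 0.22 shift now [ 0.0389 -0.1657  0.0033] turn z 0.4354 shift after turn [-0.0346 -0.1666  0.004 ]
```

View pics/w2.png

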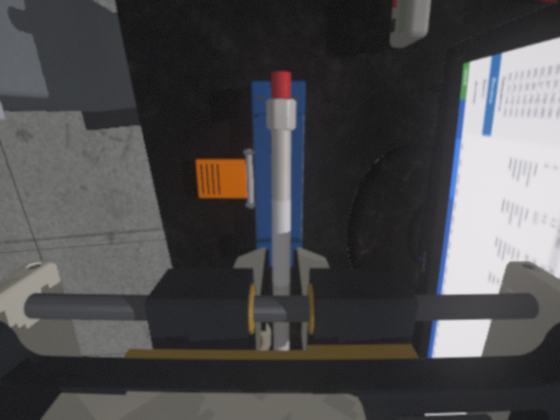

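Emit:
arm_command(
  targets=[
    [[0, -0.042, 0, 0, 0, 0], [0, -0.042, 0, 0, 0, 0], [0, -0.042, 0, 0, 0, 0], [0, -0.042, 0, 0, 0, 0], [-0.015, 0, 0, 0, 0, 0.11], [-0.015, 0, 0, 0, 0, 0.11], [0, 0, 0, 0, 0, 0.11], [0, 0, 0, 0, 0, 0.11]],
  ],
)

```text
clock: 10.22
position: [0.3485, -0.2872, 0.2508]
ee_rot: [-2.726, -1.558, 0.002]
force: [0.0, 0.0, -1.3]
width: 0.147
gripper_force: 30.0
```

Emit:
arm_command(
  targets=[
    [[0.05, -0.003, 0, 0, 0, -0.12], [0.05, -0.003, 0, 0, 0, -0.12], [0.05, -0.003, 0, 0, 0, -0.12], [0.05, -0.003, 0, 0, 0, -0.12], [0.05, -0.003, 0, 0, 0, -0.12], [0.05, -0.003, 0, 0, 0, -0.12], [0.05, -0.003, 0, 0, 0, -0.12], [0.05, -0.003, 0, 0, 0, -0.12], [0.05, -0.003, 0, 0, 0, -0.12], [0, 0, 0, 0, 0, -0.12]],
  ],
)

```text
clock: 11.48
position: [0.3418, 0.1441, 0.2507]
ee_rot: [-1.35, -2.835, 0.003]
force: [0.4, -0.1, -2.7]
width: 0.147
gripper_force: 30.0
```

```bash
python3 m.py | grep -A2 -E "storage|saddle|^s |^d "; python3 -c "
from h import *
print(arm.observe()['width'],arm.observe()['position'])
go(.4767,.3336,.15,48.7)"
```

```text
storage 3783 med [0.5502 0.4211 0.0536] lo [0.438 0.313 0.049] hi [0.665 0.527 0.058]
  rect [550.6 420.4] [126.6 261.8] 48.47
comp [164 229  41  42 135] [184.2        250.21481481]
storage 135 med [0.4624 0.2664 0.0503] lo [0.407 0.215 0.048] hi [0.519 0.316 0.055]
  rect [462.6 263.7] [ 10.3 156.8] 47.3
dcomp [100 165   7  14  69] [103.08695652 171.13043478]
d 69 med [0.6953 0.528  0.0306] lo [0.674 0.521 0.027] hi [0.714 0.54  0.035]
  rect [693.2 527.6] [41.1 18.1] 5.19
dcomp [117 201  89  84 256] [151.6953125 238.359375 ]
d 256 med [0.505  0.3805 0.033 ] lo [0.369 0.225 0.027] hi [0.602 0.457 0.038]
  rect [477.6 336.9] [106.6 259.3] 47.81
dcomp [165 227  45  47 146] [186.05479452 252.95890411]
d 146 med [0.4492 0.2633 0.0349] lo [0.399 0.205 0.026] hi [0.526 0.316 0.046]
  rect [460. 258.] [ 18.8 179.6] 47.26
saddle [173 223  15  13  81] [179.4691358  229.04938272]
s 81 med [0.5262 0.2899 0.021 ] lo [0.507 0.271 0.008] hi [0.545 0.309 0.036]
  rect [523.6 288.1] [46.8 16.4] 47.15
saddle [141 256  15  14  88] [148.01136364 262.14772727]
s 88 med [0.4268 0.3767 0.0205] lo [0.41  0.358 0.008] hi [0.445 0.399 0.036]
  rect [426.  374.6] [46.3 18. ] 47.91
bottle 323 med [0.4487 0.0253 0.0719] lo [0.424 0.002 0.031] hi [0.475 0.05  0.111]
0.15062778180461664 [0.34264061 0.14264964 0.25079469]
yaw 39.29 tilt 0.13 shift now [0.0629 0.2249 0.1003] turn z -0.1642 shift after turn [0.0253 0.2319 0.1008]
```

Emit:
arm_command(
  targets=[
    [[0, 0, 0, 0, 0, -0.15], [0, 0.045, 0, 0, 0, 0], [0, 0.045, 0, 0, 0, 0], [0, 0.047, 0, 0, 0, 0], [0.0, 0.047, 0.015, 0, 0, 0], [0, 0.047, 0.015, 0, 0, 0], [0, 0, 0, 0, 0, 0], [0, 0, 0, 0, 0, 0]],
  ],
)

```text
clock: 12.52
position: [0.5013, 0.3095, 0.2207]
ee_rot: [-1.152, -2.922, 0.004]
force: [-0.7, -0.6, -2.1]
width: 0.149
gripper_force: 30.0
```

```bash
cat > m3.py <<'E'
from h import *
import sys
w=cam("wrist");save(w,sys.argv[1]);P=cloud(w);hsv=cv2.cvtColor(w["pixels"],cv2.COLOR_RGB2HSV)
ok=(w["z_map"]>0)
st=ok&(P[...,2]>.048)&(P[...,2]<.06)&(hsv[...,2]>180)
n,l,s,c=cv2.connectedComponentsWithStats(st.astype(np.uint8));i=1+np.argmax(s[1:,4])
print("roof",s[i],cv2.minAreaRect((P[l==i][:,:2]*1000).astype(np.float32)))
pan=ok&(P[...,2]>.044)&(P[...,2]<.056)&(hsv[...,2]<=190)
n,l,s,c=cv2.connectedComponentsWithStats(pan.astype(np.uint8));i=1+np.argmax(s[1:,4])
print("panel",s[i],cv2.minAreaRect((P[l==i][:,:2]*1000).astype(np.float32)))
d=np.hypot(P[...,0]-.4767,P[...,1]-.3336)
sd=ok&(P[...,2]>.017)&(P[...,2]<.036)&(d<.09)&(d>.045)&(hsv[...,2]>150)&(hsv[...,1]<40)
n,l,s,c=cv2.connectedComponentsWithStats(sd.astype(np.uint8))
for i in range(1,n):
    if s[i,4]>50:
        q=P[l==i];print("saddle",s[i],np.median(q,0).round(4),cv2.minAreaRect((q[:,:2]*1000).astype(np.float32)))
go(.4767,.3336,.15,48)
E
python3 m3.py w3.png
```

```text
roof [  333    15   140   257 30731] ((550.9717407226562, 423.5450744628906), (125.1881332397461, 261.0647277832031), 48.705535888671875)
panel [ 210   24   29  244 2412] ((432.59033203125, 294.7554016113281), (11.169818878173828, 249.92617797851562), 48.7298583984375)
saddle [259  87  13  17 171] [0.4134 0.3679 0.0307] ((414.09991455078125, 367.6290588378906), (12.223936080932617, 15.57476806640625), 47.641990661621094)
saddle [290  87  11  16 142] [0.4347 0.3917 0.031 ] ((435.1728210449219, 391.0119934082031), (10.142040252685547, 14.536092758178711), 47.584285736083984)
saddle [264 207   8  16 105] [0.5105 0.2801 0.0311] ((511.0558166503906, 278.68206787109375), (8.238166809082031, 15.199850082397461), 46.322120666503906)
saddle [290 206  12  17 178] [0.5317 0.304  0.0303] ((533.2655029296875, 302.8969421386719), (13.060894966125488, 16.405241012573242), 47.3186149597168)
yaw 46.95 tilt 0.09 shift now [0.0345 0.001  0.0714] turn z -0.0183 shift after turn [0.0344 0.0015 0.0714]
```

View pics/w3.png

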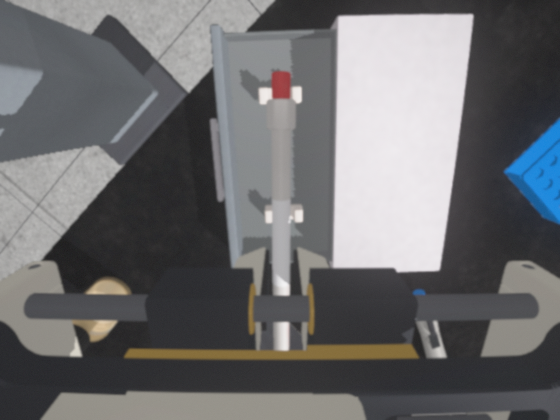

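```bash
python3 -c "
from h import *
go(.4765,.3331,.0395,48.5)"
```

```text
yaw 46.95 tilt 0.09 shift now [0.0343 0.0006 0.1819] turn z -0.027 shift after turn [0.0342 0.0013 0.1819]
```

Emit:
arm_command(
  targets=[
    [[0, 0, 0, 0, 0, -0.027], [0.034, 0.001, 0, 0, 0, 0], [0, 0, 0.04, 0, 0, 0], [0, 0, 0.04, 0, 0, 0], [0, 0, 0.035, 0, 0, 0], [0, 0, 0.02, 0, 0, 0], [0, 0, 0, 0, 0, 0], [0, 0, 0, 0, 0, 0]],
  ],
)

```text
clock: 13.58
position: [0.4774, 0.3344, 0.0881]
ee_rot: [1.109, 2.938, 0.003]
force: [0.6, 0.7, -1.2]
width: 0.15
gripper_force: 30.0
```

```bash
python3 -c "
from h import *
go(.4765,.3331,.0395,48.5)"
```

```text
yaw 48.64 tilt 0.1 shift now [-0.0002 -0.0016  0.0486] turn z 0.0025 shift after turn [-0.0002 -0.0015  0.0486]
```

Emit:
arm_command(
  targets=[
    [[0, -0.001, 0.015, 0, 0, 0], [0, 0, 0.015, 0, 0, 0], [0, 0, 0.008, 0, 0, 0], [0, 0, 0.005, 0, 0, 0], [0, 0, 0.003, 0, 0, 0], [0, 0, 0, 0, 0, 0]],
  ],
)

```text
clock: 14.32
position: [0.4762, 0.3334, 0.0407]
ee_rot: [1.11, 2.939, 0.0]
force: [0.5, 0.6, -2.4]
width: 0.154
gripper_force: 30.0
```

Emit:
arm_command(
  targets=[
    [[0, 0, 0.0015, 0, 0, 0], [0, 0, 0.001, 0, 0, 0], [0, 0, 0, 0, 0, 0]],
  ],
)

```text
clock: 14.7
position: [0.4765, 0.3338, 0.0387]
ee_rot: [1.109, 2.939, 0.002]
force: [-1.1, -0.4, 2.0]
width: 0.15
gripper_force: 30.0
```

Emit:
arm_command(
  targets=[
    [[0, 0, 0, 0, 0, 0], [0, 0, 0, 0, 0, 0], [0, 0, 0, 0, 0, 0], [0, 0, 0, 0, 0, 0]],
  ],
  jaw=0.036,
)

```text
clock: 15.2
position: [0.4761, 0.3334, 0.0382]
ee_rot: [-1.109, -2.939, 0.0]
force: [0.8, -0.0, 0.5]
width: 0.391
gripper_force: 0.0
```

Emit:
arm_command(
  targets=[
    [[0, 0, -0.01, 0, 0, 0], [0, 0, -0.03, 0, 0, 0], [0, 0, -0.05, 0, 0, 0], [0, 0, -0.05, 0, 0, 0], [0, -0.04, -0.04, 0, 0, 0], [-0.03, -0.04, 0, 0, 0, 0], [-0.03, -0.04, 0, 0, 0, 0], [0, 0, 0, 0, 0, 0], [0, 0, 0, 0, 0, 0]],
  ],
)

```text
clock: 16.32
position: [0.442, 0.2041, 0.2188]
ee_rot: [1.11, 2.939, 0.002]
force: [-0.2, 0.3, -0.4]
width: 0.391
gripper_force: 0.0
```

```bash
cat > m4.py <<'E'
from h import *
import sys
w=cam("wrist");save(w,sys.argv[1]);P=cloud(w);hsv=cv2.cvtColor(w["pixels"],cv2.COLOR_RGB2HSV)
red=((hsv[...,0]<5)|(hsv[...,0]>172))&(hsv[...,1]>100)&(hsv[...,2]>60)&(w["z_map"]>0)
n,l,s,c=cv2.connectedComponentsWithStats(red.astype(np.uint8))
for i in range(1,n):
    if s[i,4]>20:
        q=np.median(P[l==i],0);print("red",s[i],q.round(4),"u,v",q[:2]@[.6626,.749],q[:2]@[-.749,.6626])
pan=(w["z_map"]>0)&(P[...,2]>.044)&(P[...,2]<.056)&(hsv[...,2]<=190)
n,l,s,c=cv2.connectedComponentsWithStats(pan.astype(np.uint8));i=1+np.argmax(s[1:,4])
print("panel",s[i],cv2.minAreaRect((P[l==i][:,:2]*1000).astype(np.float32)))
go(.41,.27,.045,48.5)
E
python3 m4.py w4.png
```

```text
red [397  33   9  12 100] [0.4028 0.3975 0.0292] u,v 0.5646398908535448 -0.03834646906251591
red [379 217   8   8  58] [0.5459 0.2714 0.0295] u,v 0.5650017919708545 -0.2290559148898999
panel [ 331    0   24  254 2679] ((438.31597900390625, 289.637451171875), (11.171341896057129, 250.01475524902344), 48.67656326293945)
yaw 48.68 tilt 0.05 shift now [0.0672 0.0278 0.1736] turn z 0.0032 shift after turn [0.0673 0.0277 0.1736]
```

View pics/w4.png

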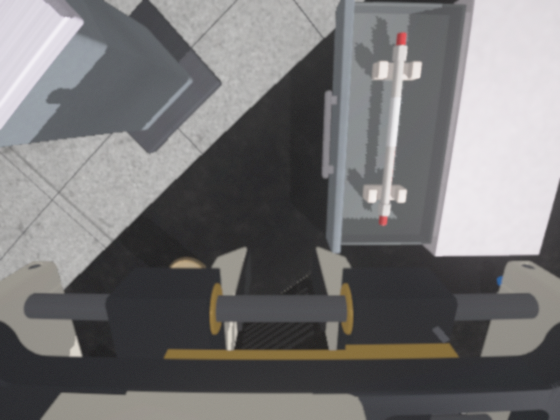

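```bash
python3 -c "
from h import *
go(.389,.239,.038,48.5)"
```

```text
yaw 48.68 tilt 0.05 shift now [ 0.0625 -0.0094  0.1806] turn z 0.0032 shift after turn [ 0.0625 -0.0094  0.1806]
```

Emit:
arm_command(
  targets=[
    [[0.032, -0.005, 0, 0, 0, 0], [0.031, -0.005, 0, 0, 0, 0], [0, 0, 0.045, 0, 0, 0], [0, 0, 0.045, 0, 0, 0], [0, 0, 0.045, 0, 0, 0], [0, 0, 0.03, 0, 0, 0], [0, 0, 0.015, 0, 0, 0], [0, 0.01, 0, 0, 0, 0], [0, 0.01, 0, 0, 0, 0], [0, 0, 0, 0, 0, 0]],
  ],
  jaw=0,
)

```text
clock: 17.62
position: [0.4027, 0.2545, 0.0393]
ee_rot: [1.107, 2.938, 0.004]
force: [0.8, 0.2, 0.3]
width: 0.009
gripper_force: 0.0
```

Emit:
arm_command(
  targets=[
    [[0, 0.008, 0, 0, 0, 0], [0, 0.008, 0, 0, 0, 0], [0, 0.01, 0, 0, 0, 0], [0, 0.01, 0, 0, 0, 0], [0, 0.01, 0, 0, 0, 0], [0, 0.01, 0, 0, 0, 0], [0, 0.01, 0, 0, 0, 0], [0, 0.01, 0, 0, 0, 0], [0, 0.01, 0, 0, 0, 0], [0, 0, 0, 0, 0, 0]],
  ],
)

```text
clock: 18.88
position: [0.459, 0.3183, 0.0383]
ee_rot: [1.108, 2.938, 0.002]
force: [0.9, -0.7, 0.2]
width: 0.004
gripper_force: 0.0
```

```bash
python3 -c "
from h import *
s=arm.observe();print(s['force'],s['position'][:2]@np.array([.6626,.749]),s['position'][:2]@np.array([-.749,.6626]))"
```

```text
[ 0.90578262 -0.72529762  0.19767076] 0.542561987630831 -0.13290361012026916
```

Emit:
arm_command(
  targets=[
    [[0, 0.007, 0, 0, 0, 0], [0, 0.007, 0, 0, 0, 0], [0, 0.006, 0, 0, 0, 0], [0, 0.005, 0, 0, 0, 0], [0, 0.003, 0, 0, 0, 0], [0, 0.002, 0, 0, 0, 0]],
  ],
)

```text
clock: 19.62
position: [0.478, 0.34, 0.0382]
ee_rot: [1.11, 2.939, -0.0]
force: [-0.4, -2.3, -0.6]
width: 0.006
gripper_force: 0.8
```

Emit:
arm_command(
  targets=[
    [[0, 0.003, 0, 0, 0, 0], [0, 0.002, 0, 0, 0, 0], [0, 0.002, 0, 0, 0, 0]],
  ],
)

```text
clock: 20.0
position: [0.4826, 0.3453, 0.0382]
ee_rot: [1.109, 2.939, 0.0]
force: [-0.5, -1.4, -0.3]
width: 0.004
gripper_force: 0.8
```

Emit:
arm_command(
  targets=[
    [[0, 0.002, 0, 0, 0, 0], [0, 0.002, 0, 0, 0, 0], [0, 0.002, 0, 0, 0, 0]],
  ],
)

```text
clock: 20.38
position: [0.4842, 0.3471, 0.0381]
ee_rot: [-1.11, -2.935, 0.008]
force: [-12.7, -12.4, 17.2]
width: 0.007
gripper_force: 9.9
```

Emit:
arm_command(
  targets=[
    [[0, -0.005, 0, 0, 0, 0], [0, -0.03, 0, 0, 0, 0], [0, -0.04, 0, 0, 0, 0], [0, -0.03, -0.03, 0, 0, 0], [0, 0, -0.05, 0, 0, 0], [0, 0, -0.05, 0, 0, 0], [0, 0, -0.05, 0, 0, 0], [0, 0, 0, 0, 0, 0], [0, 0, 0, 0, 0, 0]],
  ],
)

```text
clock: 21.5
position: [0.4169, 0.2714, 0.2182]
ee_rot: [-1.108, -2.94, -0.002]
force: [-0.8, -0.2, 0.6]
width: 0.005
gripper_force: 0.0
```

```bash
python3 m4.py w5.png; python3 -c "
from h import *
b=cam('top');save(b,'top5.png')"; python3 m.py | grep -E "bottle|timer|tape"
```

```text
panel [ 389   65   73  230 2770] ((500.96722412109375, 377.814208984375), (40.871925354003906, 253.0704803466797), 42.130924224853516)
yaw 48.67 tilt 0.04 shift now [ 0.0042 -0.005   0.1726] turn z 0.003 shift after turn [ 0.0042 -0.0051  0.1726]
bottle 321 med [0.4487 0.0251 0.0714] lo [0.425 0.002 0.032] hi [0.475 0.05  0.111]
timer 220 med [ 0.672  -0.0974  0.0569] lo [ 0.665 -0.127  0.016] hi [ 0.689 -0.069  0.064]
tape 307 med [ 0.4508 -0.5221  0.0179] lo [ 0.416 -0.569  0.013] hi [ 0.494 -0.485  0.023]
```

View pics/w5.png

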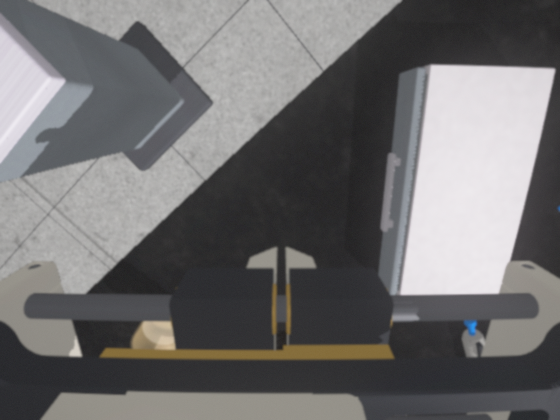

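The picture shows the drawer shut: its front panel at x≈410–425 px meets the roof edge. The bystanders have not moved and the gripper is clear.

```bash
python3 -c "
from cell import arm
print(arm.sign_off())"
```

```text
the job is handed in; nothing more can be done
None
```

I handed the job in at about 22 s: the paddle is fully down, the column was measured seated in both saddles, the drawer is pushed to its stop, and the bystanders did not move. The column was not visible after the drawer shut, and no verdict came back.

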